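# Power up the carving bench: power, extraction, sander

## Robot

A 6-joint arm with a two-finger parallel gripper is mounted at the origin on the work surface. World frame = base frame: x ahead of the robot, y to its left, z up, the work surface at z = 0. Lengths are in m, angles in degrees, forces in N, time in s.
With the tool pointing down it reaches from about 0.275 to 0.85 m from the base axis. Payload 5.2 kg.
Tool frame: the origin (TCP) lies midway between the tips of the shut fingers; the grasp point (between the pads) lies 19 mm behind it (robot.grip_depth is the distance from the TCP to the grasp point, in m); z points along the fingers, y is the line along which they close (so a half turn about z gives the same grasp; the last joint's range is limited). The gripper opens to 85 mm and grips with 20 to 120 N. Pads are 22 mm wide; open, the fingers measure 114 mm over their backs; the gripper's body (76 mm by 85 mm) begins 54 mm behind the grasp point. The pads swing forward as they close: fully open they stand 13 mm farther back than shut.
Start: joints at [54.213, 14.817, 87.949, -0, 77.235, -11.62], TCP at [0.225, 0.502, 0.231] pointing down, gripper open.
Joint ranges: [-179.93, 179.93], [-52.35, 119.4], [10.71, 147.94], [-69.91, 249.91], [12.55, 155.21], [-178.61, 178.61]. Speed limits (degrees/s): [147.25, 147.25, 180, 180, 180, 180].

## Interface

Orientations are given as [roll, pitch, yaw] about the fixed x, y, z axes, in that order (R = Rz(yaw) Ry(pitch) Rx(roll)).
In Python, from bench import robot gives the robot as it stands.
- The arm moves only by the tool jog_arm, never from a script. Its argument "motion" is text: rows parted by semicolons, each of 7 numbers parted by spaces: the turn, a rotation vector about the world's x, y, z in degrees, then the shift along the world's x, y, z in m, then the closure, from 0 (fully open) to 1 (shut). In form: rx ry rz dx dy dz claw; .... A call has 1 to 8 rows; each row shifts and turns the commanded pose from where the row before left it; what a row does not reach is not made up. A row lasts 1/10 s, in which the tool goes at most 50 mm and 8.59 degrees, less where a joint would pass 70% of its speed; a pose out of reach is approached as far as the arm can. A call is refused whole if a number of a shift passes 0.05 or a number of a turn 8.59, either way. A call with a gripper value outside its range is refused whole. The fingers move at their own pace and stop on an object; "newtons" is the grip in N (left out, the last holds). Time passes only in rows, so rows that do not move let the fingers close. It gives the time, the measured TCP pose, the force, the opening and the grip force at its end, in the units of the state.
- robot.observe(): the state, without advancing time (a new reading comes with each control period).
- robot.capture(name): name is "side" or "top"; returns a dict with "color" (400x640x3 uint8, red, green, blue), "fx", "fy", "cx", "cy" (pixels), "k1" (the pictures are not rectified: a ray, as slopes to the right and down, at radius r is drawn at 1 + k1 r^2 times it, then the intrinsics apply), "rvec" (rotation vector, rad) and "tvec" (3), from world to camera coordinates, as OpenCV has them. Camera axes: x right, y down, z forward; pixel columns grow to the right and rows downward; lengths in m; the calibration is good to about 2 mm. A picture is of the moment at which its call begins. There is no depth.
- robot.sign_off(): hands the job in; it is judged then, once.
The state is a dict: "clock": time; "q": joint angles; "joint_vel": joint speeds; "tau": joint torques, N m; "tcp_pos": TCP position; "tcp_rot": TCP orientation; "ft_force": force on the tool from outside, world axes, zero at the start; "wrist_torque": the same for the moment, N m; "gripper_width": finger opening in m; "gripper_force": force on a finger pad.
Only numpy, scipy, OpenCV 4.12 (cv2) and the standard library are available. Lean on these libraries where they do the work, as an engineer would, in place of code of your own. Each camera call takes 0.05 s, during which the arm holds its last target. There are 200 camera calls.

## Task

Start the bench sander in the safe order with closed fingertips: first tip the rocker on the power box fully over by pressing its raised end down, then press the large round button of the extractor's hand switch fully in so that it stays down, and last press the flat round START button on the sander's starter box fully in and let it spring back. Never press the mushroom-headed STOP. Only touch: do not lift, tip or shove the loose hand switch, leave the other things on the bench where they are, and finish clear of everything.

Things in the scene. Friction and masses are not known exactly. Their poses are not given: they have to be found in the camera images.
- power_box: Power box screwed to the bench: grey metal box 120 x 80 x 45 mm (x, y, z), with one wide black rocker in the middle of its top. Origin: centre of its underside, on the bench; z up. It may face any way. The rocker pivots about a line parallel to the box's y axis, above the box's centre, 57 mm above the bench.
- rocker_end (a point): Press point on the rocker: on its upper face, 26 mm from the pivot towards the box's +x end, which is the raised end at the start. The rocker is a slab 64 mm long (box x) by 36 mm wide (box y), 6 mm thick, its axis through mid-thickness. The point moves with the rocker: about 65 mm above the bench when off, about 55 mm when fully on; the slab then slopes 0.2 rad down towards +x. The box's top lies 45 mm above the bench and is never reached by the slab.
- rocker (a joint): Rocker angle in rad: 0 off (+x end raised), 0.4 fully on (+x end down, stop). Friction only, no spring: about 0.04 N m to turn (2 to 4 N at the end), and it stays where it is left. On counts from 0.33.
- ext_switch: Hand switch of the dust extractor, lying LOOSE on the bench: plastic box 110 x 66 x 30 mm, about 0.35 kg, large flat round black button in its top and a small white window near the other end. Origin: centre of its underside; z up; any yaw.
- switch_top (a point): Centre of the top of the hand switch's button: diameter 40 mm, 20 mm from the box's centre towards its +x end, 42 mm above the bench when out, 35 mm when fully in (box top 30 mm). Press straight down.
- switch_button (a joint): Travel of the hand switch's button in m: 0 out, 0.007 fully in (stop). It latches: friction of about 3 N, no spring, so it stays where it is pushed. In counts from 0.0055.
- starter: Starter box of the bench sander, screwed to the bench: grey metal box 150 x 80 x 45 mm with two black buttons along its x axis, 80 mm apart. Origin: centre of its underside; z up; any yaw.
- start_top (a point): Centre of the flat top of the START button: diameter 28 mm, in a round dark steel collar of 44 mm diameter whose rim is 57 mm above the bench; 40 mm from the box's centre towards +x. 67 mm above the bench when out, 61 mm when fully in.
- start (a joint): Travel of START in m: 0 out, 0.006 fully in (stop). Spring return: 1.5 N at first, 5 N fully in. Pressed counts from 0.0045.
- stop_top (a point): Top of the mushroom-headed STOP button: head 44 mm in diameter, 75 mm above the bench, 40 mm from the starter box's centre towards -x. Not to be pressed.
- stop (a joint): Travel of STOP in m: 0 out, 0.006 fully in, spring return (1.8 N at first). Leave it alone.
- blank: Bystander: pine carving blank 140 x 140 x 25 mm with a paper pattern on top, loose, beyond the work on the robot's left. Origin: centre of its underside.
- pencil: Bystander: green pencil about 170 mm long and 8 mm thick, lying on the blank. Origin: centre of its underside.
- sanding_block: Bystander: cork sanding block 45 x 90 x 28 mm near the robot, loose. Origin: centre of its underside.
- glue: Bystander: white glue bottle, 60 mm in diameter, 150 mm tall, beyond the middle. Origin: centre of its underside.
- jar: Bystander: small glass jar, 44 mm in diameter, 50 mm tall. Origin: centre of its underside.
- tape_box: Bystander: dark steel block (tape measure) 50 x 30 x 45 mm. Origin: centre of its underside.
- wood_knob: Bystander: turned wooden knob, 32 mm in diameter, 32 mm tall. Origin: centre of its underside.
- chisel: Bystander: wooden-handled hand tool 200 mm long, lying beyond the work on the robot's right. Its x axis runs along it.
Things that resemble listed ones, but are neither listed nor needed, are in the scene too. Leave any green or orange look-alike of the starter alone. What is shaped like the ext_switch but red is not meant.

How it is judged (in metres and radians):
On the way, in this order (a step that is already met when the one before it is completed fails the run):
1. the rocker is tipped fully on (value of joint rocker above 0.33 rad), for 0.1 s.
2. the hand switch's button is pushed fully in (value of joint switch_button above 0.0055 m), for 0.1 s.
3. START is pressed fully in (value of joint start above 0.0045 m), for 0.05 s.
4. START has sprung back (value of joint start below 0.001 m), for 0.1 s.
At the end, for the whole second after the job is handed in: Rocker on (over 0.33 of 0.4 rad), hand switch's button in (over 5.5 of 7 mm), START and STOP out (within 1 mm), the hand switch at rest flat on the bench within 40 mm of where it lay, and every bystander within 30 mm of where it was (value of joint rocker above 0.33 rad and value of joint switch_button above 0.0055 m and value of joint each of start, stop below 0.001 m and linear speed of ext_switch below 0.02 m/s and distance of ext_switch from where it was at the start of the episode below 0.04 m and height (world z) of ext_switch below 0.006 m and angle between ext_switch's own z axis and vertical below 0.1 rad and distance of each of blank, pencil, sanding_block, glue, jar, tape_box, wood_knob, chisel from where it was at the start of the episode below 0.03 m); the robot touches nothing.
It fails at once if out of order: the hand switch's button pressed (over 2.5 mm) before the rocker is on, or START pressed (over 2.5 mm) before the rocker is on and the hand switch's button is in ((value of joint switch_button above 0.0025 m and not (value of joint rocker above 0.33 rad)) or (value of joint start above 0.0025 m and not (value of joint rocker above 0.33 rad and value of joint switch_button above 0.0055 m))).
It fails at once if STOP is pressed (over 2.5 mm) (value of joint stop above 0.0025 m).
It fails at once if the hand switch is lifted (over 10 mm), tipped (over 0.25 rad) or shoved (over 40 mm) (height (world z) of ext_switch above 0.01 m or angle between ext_switch's own z axis and vertical above 0.25 rad or distance of ext_switch from where it was at the start of the episode above 0.04 m).
It fails at once if a bystander is moved or lifted by more than 30 mm (distance of any of blank, pencil, sanding_block, glue, jar, tape_box, wood_knob, chisel from where it was at the start of the episode above 0.03 m).
It fails at once if something other than the fingers pushes a box or button (over 2 N) (contact force between the arm and power_box above 2 N or contact force between the arm and ext_switch above 2 N or contact force between the arm and starter above 2 N).
It also fails if it takes over 48 s, if anything falls off the work surface, if the arm or the gripper's body presses on something with over 40 N, if the wrist force passes 120 N, or if a joint passes its speed limit or range.

## Working session

There is one attempt and no reset: what is moved stays moved. The work goes in short steps, Python scripts to look and compute and a tool call to move; the robot and the scene stay as the last step left them, time stands still between calls to the robot, and variables do not carry over. Pictures are saved under pics/ and viewed, at most 10 in all, crops included, and the job is handed in when it is done.

Besides the shell and the picture viewer there is one more tool, called after ">>>" as name(argument=value, ...) on one line, values as JSON. jog_arm: Moves the arm, as the interface text tells. Its arguments: {"type":"object","properties":{"motion":{"type":"string"},"newtons":{"type":"number"}},"required":["motion"]}

```bash
mkdir -p pics; cat > h.py <<'E'
import numpy as np, cv2, pickle
from bench import robot
def cap(n):
    c=robot.capture(n); pickle.dump(c,open(n+'.pkl','wb')); return c
def load(n): return pickle.load(open(n+'.pkl','rb'))
def ray(c,u,v):
    xd=np.array([(u-c['cx'])/c['fx'],(v-c['cy'])/c['fy']]); x=xd.copy()
    for _ in range(20): x=xd/(1+c['k1']*(x@x))
    R=cv2.Rodrigues(np.array(c['rvec'],float))[0]; t=np.array(c['tvec'],float).ravel()
    return -R.T@t, R.T@np.array([x[0],x[1],1])
def onz(c,u,v,z):
    o,d=ray(c,u,v); return o+d*(z-o[2])/d[2]
def proj(c,P):
    R=cv2.Rodrigues(np.array(c['rvec'],float))[0]; p=R@np.array(P)+np.array(c['tvec'],float).ravel()
    x=p[:2]/p[2]; x=x*(1+c['k1']*(x@x)); return np.array([c['cx']+c['fx']*x[0],c['cy']+c['fy']*x[1]])
E
python3 - <<'E'
from h import *
for n in('top','side'):
    c=cap(n); cv2.imwrite(f'pics/{n}0.png',c['color'][:,:,::-1]); print(n,ray(c,320,200),c['fx'],c['k1'])
E
```

```text
top (array([0.37477252, 0.06090156, 1.34306825]), array([ 0.14754508, -0.01630051, -0.98895509])) 434.7976497419906 0.001589790618923794
side (array([-0.17411029, -0.83852041,  0.78021937]), array([ 0.53477968,  0.67513165, -0.50817661])) 455.9179085410683 0.023772082992804863
```

View pics/top0.png

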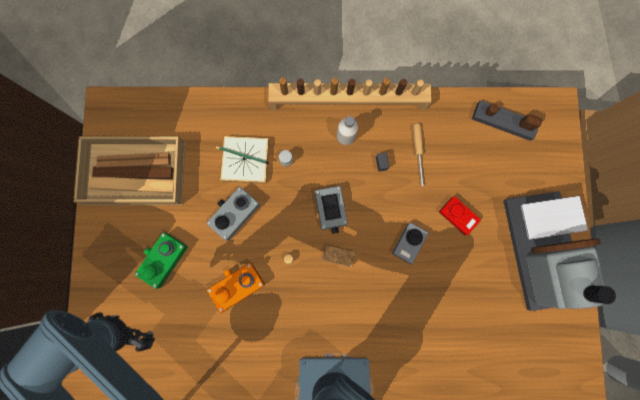

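View pics/side0.png

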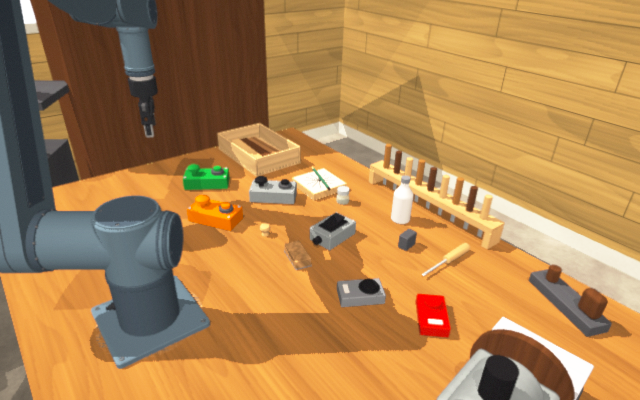

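Top view: the power box is at (331,208) and the hand switch at (410,243), grey with a white window. The red one at (460,215) is a look-alike. The grey starter is at (233,213); its look-alikes are green (161,260) and orange (235,287). One enlarged composite should confirm these and show which button is START and which rocker end is raised.

```bash
python3 - <<'E'
from h import *
t=load('top')['color'];s=load('side')['color']
def cr(i,u,v): return cv2.resize(i[v-32:v+32,u-32:u+32],(260,260),interpolation=cv2.INTER_CUBIC)
a=np.vstack([np.hstack([cr(t,*p) for p in((233,213),(331,208),(410,243))]),np.hstack([cr(s,*p) for p in((274,188),(333,230),(361,290))])])
cv2.imwrite('pics/crop1.png',a[:,:,::-1])
E
```

```text
(no output)
```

View pics/crop1.png

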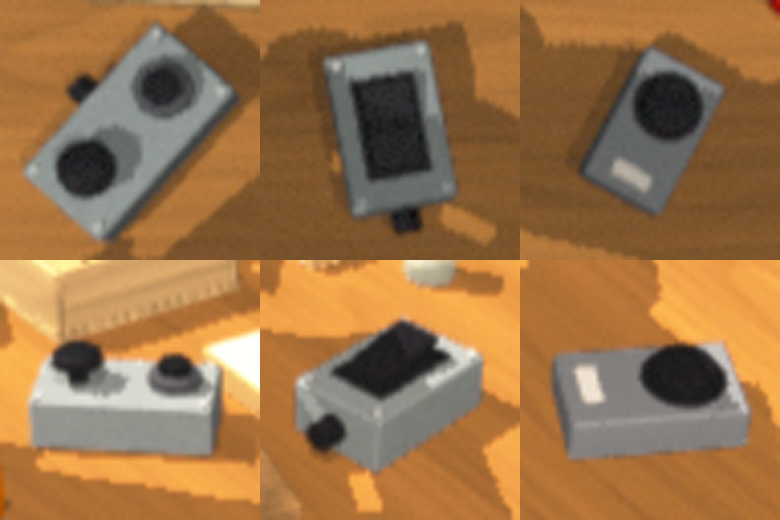

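The crops show:
- **Starter:** START is the flat button in a collar at top px (241,202). The mushroom-headed STOP is at (222,222).
- **Power box:** the rocker's far end looks raised. I'll check that numerically across both views.
- **Hand switch:** grey, with its button at about (414.5,237).

```bash
python3 - <<'E'
from h import *
t=load('top');s=load('side')
f=lambda x,y,ox,oy:(ox-32+x/4.0625-.4,oy-32+y/4.0625-.4)
def blob(c,u,v,r,th):
    g=c['color'].max(2)[v-r:v+r,u-r:u+r]; n,l,st,ce=cv2.connectedComponentsWithStats((g<th).astype('uint8'))
    k=l[r,r]; m=(l==k).astype('uint8'); cn=cv2.findContours(m,0,1)[0][0]; 
    (cx,cy),wh,a=cv2.minAreaRect(cn); return ce[k]+[u-r,v-r],st[k,4],np.round(cv2.boxPoints(((cx,cy),wh,a))+[u-r,v-r],1)
for nm,u,v,r,z,th in(('start',241,202,10,.067,55),('stop',222,222,12,.075,55),('rock',331,207,18,.057,55),('switch',414,237,14,.042,55)):
    ce,a,b=blob(t,u,v,r,th); P=onz(t,*ce,z); print(nm,ce.round(1),a,P.round(4),'side px',proj(s,P).round(1))
    if nm=='rock': R=P; print(b.tolist())
# box corners
pb=[onz(t,*f(x-260,y,331,208),.045) for x,y in((325,60),(427,42),(455,193),(357,215))]
st=[onz(t,*f(x,y,233,213),.045) for x,y in((157,25),(237,95),(103,240),(25,172))]
sw=[onz(t,*f(x-520,y,410,243),.030) for x,y in((650,48),(722,92),(655,214),(583,172))]
for n,q in(('pb',pb),('st',st),('sw',sw)):
    q=np.array(q);print(n,q.mean(0).round(4),[np.linalg.norm(q[i]-q[i-1]).round(3) for i in range(4)])
q=np.array(pb); e=(q[0]+q[1]-q[2]-q[3])[:2]; yaw=np.arctan2(e[1],e[0]); print('pb yaw far',np.degrees(yaw))
q=np.array(st); e=(q[0]+q[1]-q[2]-q[3])[:2]; print('st yaw',np.degrees(np.arctan2(e[1],e[0])))
q=np.array(sw); e=(q[0]+q[1]-q[2]-q[3])[:2]; print('sw yaw',np.degrees(np.arctan2(e[1],e[0])))
c0=np.array(pb).mean(0)[:2]
ex=np.array([np.cos(yaw),np.sin(yaw)]);ey=np.array([-ex[1],ex[0]])
for hyp in(1,-1):
  print('far raised' if hyp>0 else 'near raised')
  for c in(s,):
    for a,b in((1,1),(1,-1),(-1,-1),(-1,1)):
      P=np.r_[c0+ex*a*.032+ey*b*.018,.060+hyp*a*.0064]; p=proj(c,P); print(a,b,((p-[333-32,230-32])*4.0625+[260,260]).round(0))
E
```

```text
start [240.5 201.7] 69 [0.5602 0.2753 0.067 ] side px [285.4 180.5]
stop [221.9 221.9] 142 [0.4996 0.327  0.075 ] side px [261.4 177.3]
rock [330.8 206.8] 362 [0.546  0.0076 0.057 ] side px [332.9 220.6]
[[321.1, 196.5], [336.0, 193.7], [340.4, 217.1], [325.5, 219.8]]
switch [413.9 236.8] 208 [ 0.4573 -0.2411  0.042 ] side px [368.4 282.5]
pb [0.5475 0.0069 0.045 ] [np.float64(0.118), np.float64(0.077), np.float64(0.115), np.float64(0.074)]
st [0.5287 0.3013 0.045 ] [np.float64(0.145), np.float64(0.08), np.float64(0.144), np.float64(0.077)]
sw [ 0.4397 -0.2323  0.03  ] [np.float64(0.106), np.float64(0.062), np.float64(0.104), np.float64(0.061)]
pb yaw far 10.608713264398595
st yaw -41.295516619130154
sw yaw -30.215904873697546
far raised
1 1 [402. 314.]
1 -1 [440. 332.]
-1 -1 [382. 383.]
-1 1 [343. 364.]
near raised
1 1 [401. 329.]
1 -1 [439. 347.]
-1 -1 [382. 368.]
-1 1 [344. 348.]
```

Geometry checks out: START–STOP measures 79.7 mm, the switch button is 19.7 mm from its box centre, and the far end of the rocker is the raised one. Press points are:

| Target | x | y |
|---|---|---|
| Rocker end | 0.573 | 0.012 |
| Switch button | 0.457 | -0.241 |
| START | 0.560 | 0.275 |

Next I move towards the rocker while closing the fingers.

>>> jog_arm(motion="0 0 0 0.029 -0.040 0 1;0 0 0 0.029 -0.040 0 1;0 0 0 0.029 -0.040 0 1;0 0 0 0.029 -0.040 0 1;0 0 0 0.029 -0.040 0 1;0 0 0 0.029 -0.040 0 1;0 0 0 0.029 -0.040 0 1;0 0 0 0.029 -0.040 0 1", newtons=20)

```text
clock: 0.9
tcp_pos: [0.4578, 0.18, 0.2311]
tcp_rot: [-180.0, -0.0, 155.8]
ft_force: [0.9, 1.1, 0.1]
gripper_width: 0.0002
gripper_force: 0.0
```

>>> jog_arm(motion="0 0 0 0.023 -0.034 0 1;0 0 0 0.023 -0.034 0 1;0 0 0 0.023 -0.034 0 1;0 0 0 0.023 -0.034 0 1;0 0 0 0.023 -0.034 0 1;0 0 0 0 0 -0.04 1;0 0 0 0 0 -0.04 1;0 0 0 0 0 -0.04 1")

```text
clock: 1.7
tcp_pos: [0.5721, 0.0112, 0.1097]
tcp_rot: [180.0, -0.0, 155.8]
ft_force: [1.0, 0.3, 0.4]
gripper_width: 0.0003
gripper_force: 0.0
```

>>> jog_arm(motion="0 0 0 0 0 0 1;0 0 0 0 0 0 1;0 0 0 0 0 0 1")

```text
clock: 2.0
tcp_pos: [0.5737, 0.0117, 0.1136]
tcp_rot: [180.0, 0.2, 155.8]
ft_force: [-0.2, 0.2, 0.9]
gripper_width: -0.0001
gripper_force: 0.0
```

```bash
python3 - <<'E'
from h import *
o=robot.observe(); p=np.array(o['tcp_pos']); print(p,o['ft_force'])
L=[]
for n,(u,v) in(('top',(331,200)),('side',(338,222))):
    c=cap(n); print(n,proj(c,p).round(1)); L.append(cv2.resize(c['color'][v-40:v+40,u-40:u+40],(390,390),interpolation=cv2.INTER_CUBIC))
cv2.imwrite('pics/chk1.png',np.hstack(L)[:,:,::-1])
E
```

```text
[0.57374014 0.01165816 0.11359183] [-0.20012491  0.22165099  0.9379194 ]
top [330.1 194.6]
side [340.3 200.4]
```

View pics/chk1.png

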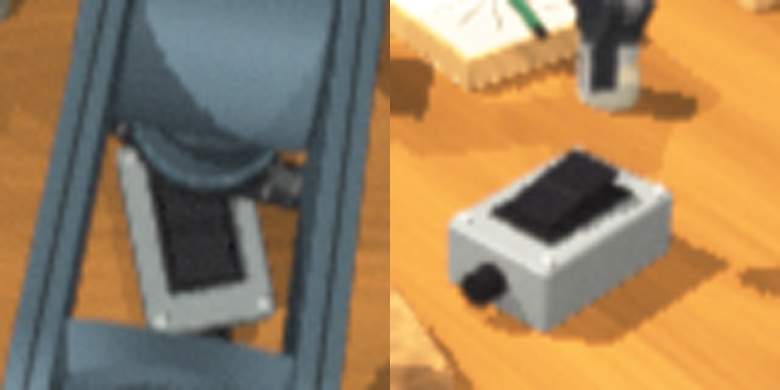

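The side crop shows the shut tips directly above the raised far end of the rocker, in line with the projected TCP. Pressing down now.

>>> jog_arm(motion="0 0 0 0 0 -0.015 1;0 0 0 0 0 -0.015 1;0 0 0 0 0 -0.012 1;0 0 0 0 0 -0.004 1;0 0 0 0 0 -0.003 1;0 0 0 0 0 -0.003 1;0 0 0 0 0 0 1")

```text
clock: 2.8
tcp_pos: [0.5727, 0.0118, 0.0597]
tcp_rot: [180.0, 0.1, 155.8]
ft_force: [0.6, 0.6, 1.1]
gripper_width: 0.0001
gripper_force: 0.1
```

>>> jog_arm(motion="0 0 0 0 0 -0.002 1;0 0 0 0 0 0 1;0 0 0 0 0 0 1")

```text
clock: 3.1
tcp_pos: [0.5728, 0.0117, 0.0577]
tcp_rot: [180.0, 0.1, 155.8]
ft_force: [1.1, 1.0, 2.4]
gripper_width: 0.0004
gripper_force: 1.3
```

>>> jog_arm(motion="0 0 0 0 0 -0.002 1;0 0 0 0 0 0 1;0 0 0 0 0 0 1")

```text
clock: 3.4
tcp_pos: [0.5729, 0.0117, 0.0562]
tcp_rot: [180.0, 0.1, 155.8]
ft_force: [0.8, 0.8, 8.1]
gripper_width: 0.0003
gripper_force: 3.9
```

>>> jog_arm(motion="0 0 0 0 0 -0.001 1;0 0 0 0 0 0 1;0 0 0 0 0 0 1")

```text
clock: 3.7
tcp_pos: [0.573, 0.0117, 0.056]
tcp_rot: [180.0, 0.1, 155.8]
ft_force: [-0.9, 1.1, 13.2]
gripper_width: -0.0002
gripper_force: 6.4
```

At 13 N and z = 56 mm it's hard against the stop. Lifting, then over to the hand switch.

>>> jog_arm(motion="0 0 0 0 0 0.035 1;0 0 0 0 0 0.04 1;0 0 0 -0.019 -0.042 0 1;0 0 0 -0.019 -0.042 0 1;0 0 0 -0.019 -0.042 0 1;0 0 0 -0.019 -0.042 0 1;0 0 0 -0.019 -0.042 0 1;0 0 0 -0.020 -0.043 0 1")

```text
clock: 4.5
tcp_pos: [0.4555, -0.2424, 0.1288]
tcp_rot: [180.0, -0.1, 155.9]
ft_force: [0.1, -0.3, 0.6]
gripper_width: 0.0001
gripper_force: 0.0
```

>>> jog_arm(motion="0 0 0 0 0 0 1;0 0 0 0 0 0 1;0 0 0 0 0 -0.04 1;0 0 0 0 0 0 1;0 0 0 0 0 0 1")

```text
clock: 5.0
tcp_pos: [0.4568, -0.2392, 0.0888]
tcp_rot: [179.9, -0.2, 155.9]
ft_force: [0.8, -0.6, 0.1]
gripper_width: -0.0
gripper_force: 0.0
```

```bash
python3 - <<'E'
from h import *
o=robot.observe(); p=np.array(o['tcp_pos']); print(p,o['ft_force'])
L=[]
for n,(u,v) in(('side',(338,222)),('side',(368,275))):
    c=cap(n); print(n,proj(c,p).round(1)); L.append(cv2.resize(c['color'][v-40:v+40,u-40:u+40],(390,390),interpolation=cv2.INTER_CUBIC))
cv2.imwrite('pics/chk2.png',np.hstack(L)[:,:,::-1])
E
```

```text
[ 0.4568458  -0.23923767  0.08882456] [ 0.84180685 -0.60757442  0.14656405]
side [369.3 267.2]
side [369.3 267.2]
```

View pics/chk2.png

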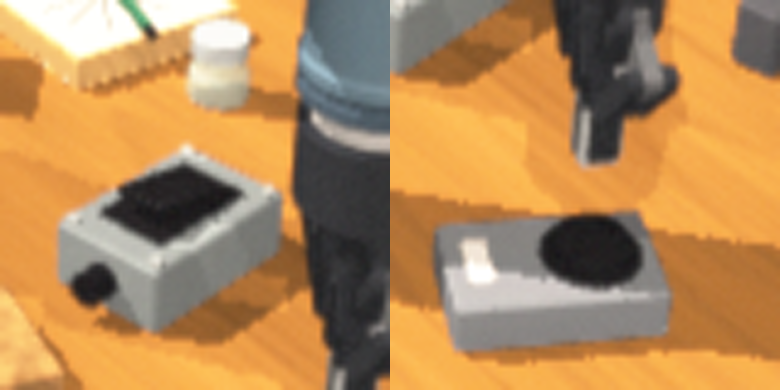

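The rocker now slopes down at its far end, so it is on. The shut tips at side px (371,267) match the projected TCP and are over the hand switch's button. Pressing.

>>> jog_arm(motion="0 0 0 0 -0.001 -0.02 1;0 0 0 0 0 -0.018 1;0 0 0 0 0 -0.006 1;0 0 0 0 0 -0.004 1;0 0 0 0 0 -0.003 1;0 0 0 0 0 -0.002 1;0 0 0 0 0 0 1;0 0 0 0 0 0 1")

```text
clock: 5.9
tcp_pos: [0.4576, -0.2425, 0.0368]
tcp_rot: [-180.0, 0.1, 155.8]
ft_force: [0.5, 1.9, 2.3]
gripper_width: -0.0003
gripper_force: 1.0
```

>>> jog_arm(motion="0 0 0 0 0 -0.001 1;0 0 0 0 0 0 1;0 0 0 0 0 0 1")

```text
clock: 6.2
tcp_pos: [0.4576, -0.2425, 0.0356]
tcp_rot: [-180.0, 0.1, 155.8]
ft_force: [0.9, 1.1, 2.8]
gripper_width: 0.0002
gripper_force: 1.4
```

>>> jog_arm(motion="0 0 0 0 0 -0.001 1;0 0 0 0 0 0 1;0 0 0 0 0 0 1")

```text
clock: 6.5
tcp_pos: [0.4576, -0.2425, 0.035]
tcp_rot: [-180.0, 0.1, 155.8]
ft_force: [-0.1, 1.8, 7.6]
gripper_width: -0.0003
gripper_force: 3.9
```

>>> jog_arm(motion="0 0 0 0 0 -0.001 1;0 0 0 0 0 0 1;0 0 0 0 0 0 1")

```text
clock: 6.8
tcp_pos: [0.4576, -0.2425, 0.0349]
tcp_rot: [-180.0, 0.1, 155.8]
ft_force: [-1.9, 3.1, 16.2]
gripper_width: 0.0001
gripper_force: 8.2
```

The force has risen to 16 N with the tip at 34.9 mm, so the switch is fully in. Lifting and crossing to START.

>>> jog_arm(motion="0 0 0 0 0 0.03 1;0 0 0 0 0 0.045 1;0 0 0 0 0 0.045 1;0 0 0 0.009 0.047 0 1;0 0 0 0.009 0.047 0 1;0 0 0 0.009 0.047 0 1;0 0 0 0.009 0.047 0 1;0 0 0 0.009 0.047 0 1")

```text
clock: 7.6
tcp_pos: [0.5018, -0.0056, 0.1531]
tcp_rot: [-180.0, -0.0, 155.8]
ft_force: [0.8, -0.2, 0.5]
gripper_width: 0.0002
gripper_force: 0.0
```

>>> jog_arm(motion="0 0 0 0.009 0.047 0 1;0 0 0 0.009 0.047 0 1;0 0 0 0.010 0.047 0 1;0 0 0 0.010 0.047 0 1;0 0 0 0.010 0.047 0 1;0 0 0 0.010 0.047 0 1;0 0 0 0 0 0 1;0 0 0 0 0 0 1")

```text
clock: 8.4
tcp_pos: [0.5595, 0.2755, 0.1522]
tcp_rot: [-179.9, -0.1, 156.0]
ft_force: [-0.7, -0.2, 0.1]
gripper_width: 0.0001
gripper_force: 0.0
```

>>> jog_arm(motion="0 0 0 0 0 -0.03 1;0 0 0 0 0 -0.015 1;0 0 0 0 0 0 1;0 0 0 0 0 0 1;0 0 0 0 0 0 1")

```text
clock: 8.9
tcp_pos: [0.561, 0.2741, 0.1096]
tcp_rot: [179.9, 0.1, 155.8]
ft_force: [0.6, 0.6, 0.3]
gripper_width: 0.0002
gripper_force: 0.0
```

```bash
python3 - <<'E'
from h import *
o=robot.observe(); p=np.array(o['tcp_pos']); print(p,o['ft_force'])
L=[]
for n,(u,v) in(('side',(276,180)),('side',(361,288))):
    c=cap(n); print(n,proj(c,p).round(1)); L.append(cv2.resize(c['color'][v-40:v+40,u-40:u+40],(390,390),interpolation=cv2.INTER_CUBIC))
cv2.imwrite('pics/chk3.png',np.hstack(L)[:,:,::-1])
E
```

```text
[0.56104845 0.27412402 0.1095918 ] [0.57695965 0.63488162 0.33491157]
side [285.7 169.1]
side [285.7 169.1]
```

View pics/chk3.png

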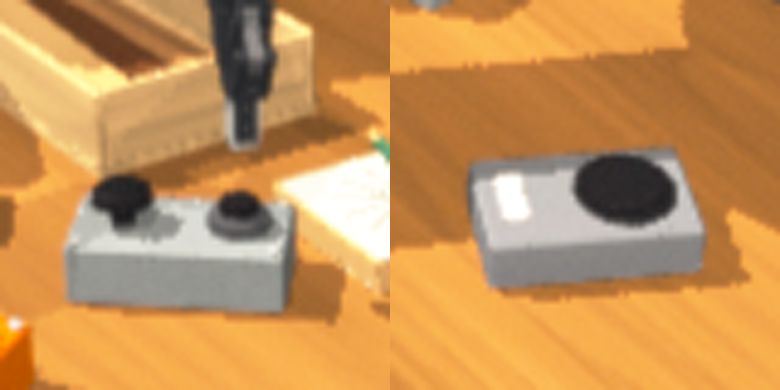

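The hand switch's button is down and the box is unmoved. The tips at side px (286,169) are above START, with STOP well to the left at (261,177). Pressing START.

>>> jog_arm(motion="0 0 0 0 0 -0.02 1;0 0 0 0 0 -0.018 1;0 0 0 0 0 -0.004 1;0 0 0 0 0 -0.003 1;0 0 0 0 0 -0.003 1;0 0 0 0 0 -0.001 1;0 0 0 0 0 0 1;0 0 0 0 0 0 1")

```text
clock: 9.8
tcp_pos: [0.5605, 0.2749, 0.061]
tcp_rot: [180.0, 0.1, 155.8]
ft_force: [-3.1, -1.4, 7.9]
gripper_width: -0.0002
gripper_force: 3.7
```

>>> jog_arm(motion="0 0 0 0 0 -0.001 1;0 0 0 0 0 0 1;0 0 0 0 0 0 1")

```text
clock: 10.1
tcp_pos: [0.5605, 0.2749, 0.0609]
tcp_rot: [179.9, 0.1, 155.9]
ft_force: [-5.2, -2.3, 12.5]
gripper_width: -0.0001
gripper_force: 6.4
```

Fully in: 12.5 N at 60.9 mm. Lifting clear.

>>> jog_arm(motion="0 0 0 0 0 0.02 1;0 0 0 0 0 0.04 1;0 0 0 0 0 0.04 1;0 0 0 0 0 0.04 1;0 0 0 0 0 0.04 1;0 0 0 0 0 0 1;0 0 0 0 0 0 1;0 0 0 0 0 0 1")

```text
clock: 10.9
tcp_pos: [0.5596, 0.2747, 0.2373]
tcp_rot: [-179.9, -0.1, 155.8]
ft_force: [-0.1, -0.5, -0.6]
gripper_width: 0.0004
gripper_force: 0.0
```

```bash
python3 - <<'E'
from h import *
c=cap('side'); cv2.imwrite('pics/end.png',cv2.resize(c['color'][140:330,190:430],(720,570),interpolation=cv2.INTER_CUBIC)[:,:,::-1])
E
```

```text
(no output)
```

View pics/end.png

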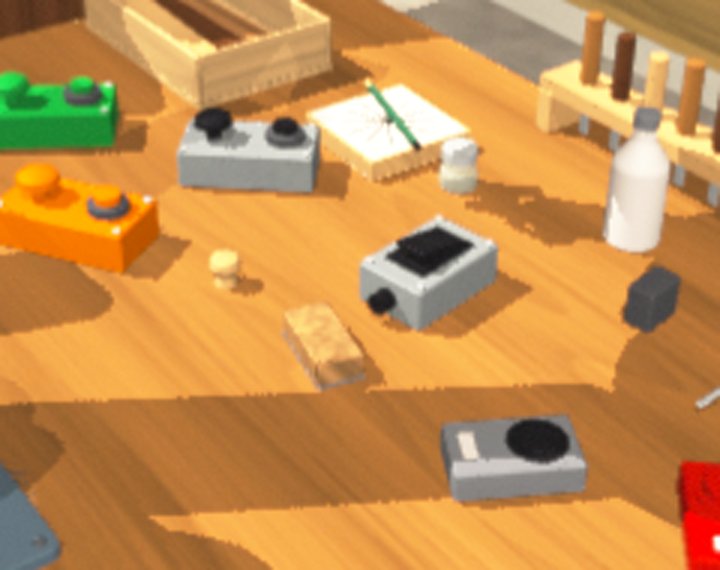

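The rocker is on, the hand-switch button is in, START is back out, nothing else has moved, and the arm is clear.

```bash
python3 -c "
from bench import robot
print(robot.sign_off())"
```

```text
the job is handed in; nothing more can be done
None
```

I handed the job in at about 11 s: rocker on, hand switch pressed in, START pressed and sprung back, STOP untouched and the arm clear in the last picture; the sign-off returned no verdict.

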